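# Preset a sample clamp with its knurled wheel

### The job

Roll the knurled adjuster wheel of the sample clamp under a fingertip so that the moving jaw closes the gap until its pointer blade stands in line with the gauge pointer on the scale. Drive the jaw by the wheel only, never by touching the jaw itself; do not pinch the wheel between the fingers, and leave the loose things lying around where they are. Finish clear of the clamp.

Things in the scene. Friction and masses are not known exactly. Their poses are not given: they have to be found in the camera images.
- clamp: Sample clamp fixed to the platen; black base plate 16 mm thick, x -70 to 115, y -105 to 105 mm, origin on the platen. y = slide direction, towards the fixed jaw (closing); x from the wheel side to the scale side. Wheel centre (-45, 0, 52) mm, between 30 mm long bearing cheeks 62 mm high; jaws at x 7 to 63, fixed jaw's face at y 75, its top 72 mm high; scale strip at x 94.
- wheel: Aluminium knurled wheel, 68 mm diameter over 24 ridges, 27 mm wide: 22 mm tread between 58 mm side flanges; origin at its centre, axle along clamp x, crest free, 86 mm above the platen; its axes turn with it. Rolling the crest towards the fixed jaw (clamp +y) moves the jaw likewise, 16 mm per rad (1 mm per 2.1 mm of rim). Turns both ways, drag about 2 N at the rim, stays where it is left.
- jaw: Moving jaw on its black carriage, 56 mm (x) by 60 mm (y), aluminium jaw with its top 74 mm above the platen. Axes as the clamp's; origin in its face towards the fixed jaw, 26 mm above the platen. Slides along clamp y; not to be touched.
- jaw_pointer (a point): End of the steel pointer blade that sticks out of the moving jaw's carriage towards clamp +x: blade 5 mm wide, 4 mm thick, the point is in the middle of the width on the top side at the free end, 62 mm above the platen. Axes as the clamp's.
- gauge_pointer (a point): Top of the fixed upright steel gauge blade (5 mm wide) on the scale rider: middle of its width, 62 mm above the platen, just beyond the end of the jaw's blade. Axes as the clamp's. The jaw is set when both blades have the same clamp y; at the start the jaw's blade is 14 to 52 mm short of it, on the clamp -y side.
- gauge: The fixed gauge rider on the scale strip, 14 mm wide block with the upright gauge blade; origin on the strip, 19 mm above the platen. Axes as the clamp's.
- tweezers: Loose white plastic tweezers 130 mm long, 8 mm high, lying along own x, beside the clamp; bystander.
- probe_block: Loose black block 24 x 18 x 16 mm with a 10 mm steel stud on top, lying on the clamp's base plate on the wheel side; bystander.
- sample_box: Loose sample box 62 x 62 x 22 mm, grey with white lid, beside the clamp; bystander.
- thumbscrew: Loose steel thumbscrew standing on its 26 mm head, 34 mm high, beside the clamp; bystander.
- puck: Loose copper disc 44 mm diameter, 12 mm high, beside the clamp; bystander.
- jar: Loose amber jar 44 mm diameter, 55 mm high, off to the robot's right; bystander.
- driver: Loose screwdriver 150 mm long lying off to the robot's left; bystander.

How it is judged:
On the way:
1. a finger on the wheel rolls the jaw at least 3 mm along (contact force between the fingers and wheel above 0.3 N and distance of jaw_pointer from where it was at the start of the episode above 0.003 m), for 0.02 s.
At the end, for the whole second after the job is handed in: the jaw's pointer blade stands in line with the gauge blade to within half a blade width (2.5 mm) along the slide, and is at rest (y of jaw_pointer in the frame of gauge_pointer between -0.0025 and 0.0025 m and linear speed of jaw below 0.003 m/s); the robot touches nothing.
It fails at once if the moving jaw is touched directly by the robot (more than 1 N) (contact force between any of the fingers, the arm and jaw above 1 N).
It fails at once if the wheel is pinched between the fingers (both side flanges pressed by more than 1 N) (contact force between the fingers and wheel_near above 1 N and contact force between the fingers and wheel_far above 1 N).
It fails at once if a loose thing is moved or lifted by more than 20 mm (distance of any of tweezers, probe_block, sample_box, thumbscrew, puck, jar, driver from where it was at the start of the episode above 0.02 m).
It also fails if it takes over 48 s, if anything falls off the work surface, if the arm or the gripper's body presses on something with over 40 N, if the wrist force passes 120 N, or if a joint passes its speed limit or range.

### The arm

A 6-joint arm with a two-finger parallel gripper is mounted at the origin on the work surface. World frame = base frame: x ahead of the robot, y to its left, z up, the work surface at z = 0. Lengths are in m, angles in rad, forces in N, time in s.
With the tool pointing down it reaches from about 0.25 to 0.775 m from the base axis. Payload 4 kg.
Tool frame: the origin (TCP) lies midway between the tips of the shut fingers; the grasp point (between the pads) lies 19 mm behind it (robot.tcp_to_grasp is the distance from the TCP to the grasp point, in m); z points along the fingers, x is the direction in which the jaws open and shut, and the axes are right-handed (so a half turn about z gives the same grasp; the last joint's range is limited). The gripper opens to 94 mm and grips with 3 to 60 N. Pads are 16 mm wide; open, the fingers measure 119 mm over their backs; the gripper's body (75 mm by 177 mm) begins 78 mm behind the grasp point.
Start: joints at [0.998, 0.087, 1.371, -0, 1.684, -0.103], TCP at [0.249, 0.49, 0.206] pointing down, gripper open.
Joint ranges: [-3.1, 3.1], [-0.76, 2.03], [0.27, 2.55], [-1.08, 4.22], [0.17, 2.65], [-2.57, 2.57]. Speed limits (rad/s): [2.79, 2.79, 3.14, 3.14, 3.14, 3.14].

### API

Orientations are given as [roll, pitch, yaw] about the fixed x, y, z axes, in that order (R = Rz(yaw) Ry(pitch) Rx(roll)).
In Python, from bench import get_obs, vision, robot gives the robot as it stands.
- The arm moves only by the tool servo_tool, never from a script. Its argument "targets" is text: rows parted by semicolons, each of 7 numbers parted by spaces: the opening, from 0 (shut) to 1 (fully open), then the shift along the tool's x, y, z as a fraction of full scale, then the turn, a rotation vector about the tool's x, y, z as a fraction of full scale. A call has 1 to 12 rows; each row is the pose to reach, as a shift and turn from the pose commanded when the call began, along the tool's axes at that moment, turning the shorter way round; what a row does not reach only later rows make up. Full scale, the value 1, is 0.25 m for a shift and pi rad for a turn. A row lasts 1/12 s, in which the tool goes at most 41.7 mm and 7.16 degrees, less where a joint would pass 70% of its speed; a pose out of reach is approached as far as the arm can. A call with a number of a shift or a turn outside -1 to 1 is refused whole. A call with a gripper value outside its range is refused whole. The fingers move at their own pace and stop on an object; the grip force is fixed at half the most. Time passes only in rows, so rows that repeat a pose let the fingers close. It gives the time, the measured TCP pose, the force and the opening at its end, in the units of the state.
- get_obs(): the state, without advancing time (a new reading comes with each control period).
- vision.snapshot(name): name is "scene" or "top" or "wrist"; returns a dict with "image" (400x640x3 uint8, red, green, blue), "mtx" (3x3 intrinsics, pixels), "k1" (the pictures are not rectified: a ray, as slopes to the right and down, at radius r is drawn at 1 + k1 r^2 times it, then the intrinsics apply), "world_from_camera" (4x4, takes a point from camera to world coordinates); the wrist camera has in their place "T_tool_cam" (4x4, takes a point from camera to tool coordinates, whose origin is the TCP and whose axes are the tool frame's). Camera axes: x right, y down, z forward; pixel columns grow to the right and rows downward; lengths in m; the calibration is good to about 2 mm. A picture is of the moment at which its call begins: read the wrist's pose just before it. There is no depth.
- robot.close_job(): hands the job in, once; it reports no verdict.
The state is a dict: "time": time; "joint_positions": joint angles; "qvel": joint speeds; "joint_torque": joint torques, N m; "tool_pos": TCP position; "ee_rot": TCP orientation; "wrist_force": force on the tool from outside, world axes, zero at the start; "wrist_torque": the same for the moment, N m; "width": finger opening in m.
Only numpy, scipy, OpenCV 4.12 (cv2) and the standard library are available. Lean on these libraries where they do the work, as an engineer would, in place of code of your own. Each camera call takes 0.05 s, during which the arm holds its last target.

## Working session

There is one attempt and no reset: what is moved stays moved. The work goes in short steps, Python scripts to look and compute and a tool call to move; the robot and the scene stay as the last step left them, time stands still between calls to the robot, and variables do not carry over. Pictures are saved under pics/ and viewed, and the job is handed in when it is done.

Besides the shell and the picture viewer there is one more tool, called as name(argument=value, ...) on one line, values as JSON. servo_tool: Moves the arm, as the interface text tells. Its arguments: {"type":"object","properties":{"targets":{"type":"string"}},"required":["targets"]}

```bash
ls; mkdir -p pics
python3 - <<'E'
from bench import get_obs, vision, robot
import cv2
o=get_obs()
for k,v in o.items(): print(k,v)
import pickle
for n in ("scene","top","wrist"):
    s=vision.snapshot(n); cv2.imwrite(f"pics/{n}0.png",s["image"][:,:,::-1]); pickle.dump((get_obs(),s),open(f"{n}0.pkl","wb"))
    print(n,{k:v for k,v in s.items() if k!="image"})
E
```

```text
pics
time 0.0
joint_positions [ 9.97901605e-01  8.79515845e-02  1.37225103e+00 -9.85175934e-06
  1.68359474e+00 -1.03082556e-01]
qvel [-0.00015881  0.00052944  0.00011772 -0.0006725   0.00012793 -0.00071442]
joint_torque [ 4.70245013e-04 -3.40185320e+01 -3.02423716e+01  7.16992049e-02
  3.33896151e-02 -1.97139866e-04]
tool_pos [0.24869408 0.48994511 0.20430769]
ee_rot [-3.14137553e+00  2.19400011e-03  1.10098330e+00]
wrist_force [0.23389342 0.82820096 0.28399891]
wrist_torque [ 0.00805417  0.01647424 -0.04626667]
width 0.09442920057461592
scene {'mtx': array([[445.22030253,   0.        , 319.12586238],
       [  0.        , 445.22030253, 198.22986615],
       [  0.        ,   0.        ,   1.        ]]), 'k1': -0.004575656458647442, 'world_from_camera': array([[-0.83259559,  0.44602681, -0.32839712,  1.04709233],
       [ 0.55383365,  0.67819387, -0.48303349,  0.6924812 ],
       [ 0.00727102, -0.58404893, -0.81168589,  1.20698159],
       [ 0.        ,  0.        ,  0.        ,  1.        ]])}
top {'mtx': array([[420.74635011,   0.        , 321.71974344],
       [  0.        , 420.7
[... 224 characters left out ...]
02215942,  0.03229105],
       [ 0.01854876, -0.13086451, -0.99122673,  1.61498643],
       [ 0.        ,  0.        ,  0.        ,  1.        ]])}
wrist {'mtx': array([[278.77539032,   0.        , 317.16024418],
       [  0.        , 278.77539032, 198.32197531],
       [  0.        ,   0.        ,   1.        ]]), 'k1': -0.02986132290086398, 'T_tool_cam': array([[ 9.99999654e-01, -5.51748964e-04,  6.21842086e-04,
         6.30926577e-04],
       [ 3.49972449e-04,  9.57893909e-01,  2.87122162e-01,
        -8.42722416e-02],
       [-7.54078102e-04, -2.87121845e-01,  9.57893771e-01,
        -1.79256082e-01],
       [ 0.00000000e+00,  0.00000000e+00,  0.00000000e+00,
         1.00000000e+00]])}
```

View pics/scene0.png

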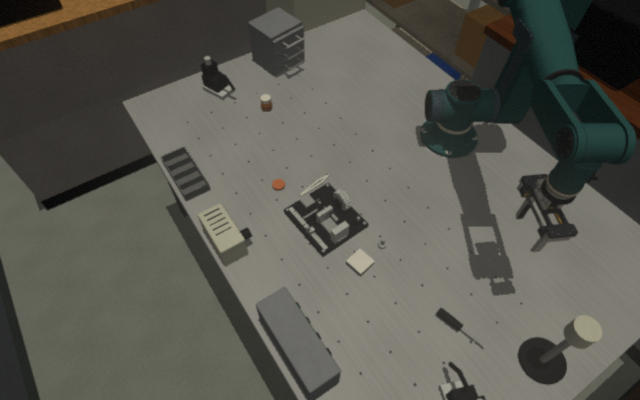

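View pics/top0.png

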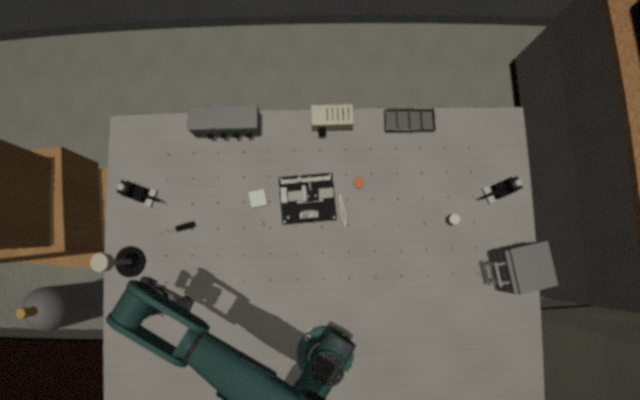

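View pics/wrist0.png

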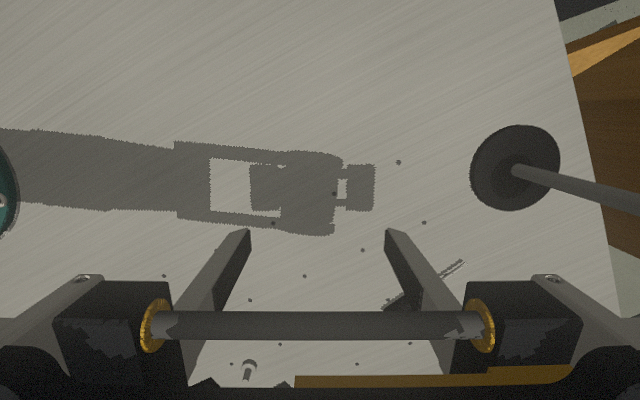

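Run:
```python
import pickle,cv2
for n,(x0,y0,x1,y1),f in (("top",(240,150,370,240),6),("scene",(260,160,400,280),5)):
    s=pickle.load(open(n+"0.pkl","rb"))[1]
    im=s["image"][y0:y1,x0:x1,::-1]
    cv2.imwrite(f"pics/{n}0c.png",cv2.resize(im,None,fx=f,fy=f,interpolation=cv2.INTER_CUBIC))
```

```text
(no output)
```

View pics/top0c.png

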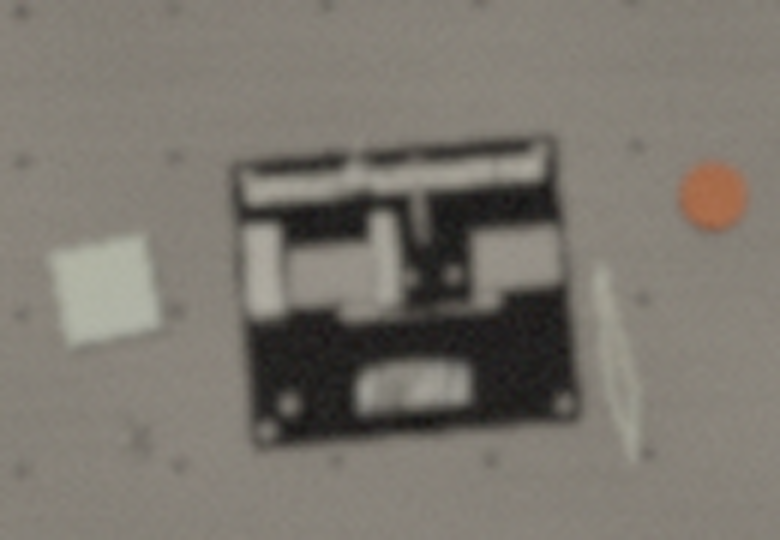

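View pics/scene0c.png

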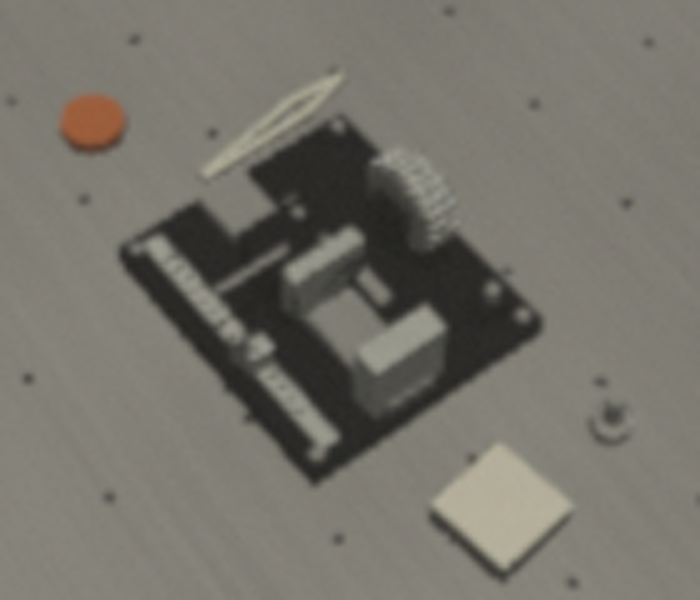

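```bash
cat > h.py <<'E'
import numpy as np,cv2,pickle
from scipy.spatial.transform import Rotation as R
def ray(s,px,T=None):
    T=s["world_from_camera"] if T is None else T
    K=s["mtx"]; d=np.array([(px[0]-K[0,2])/K[0,0],(px[1]-K[1,2])/K[1,1]])
    u=d.copy()
    for _ in range(20): u=d/(1+s["k1"]*(u@u))
    return T[:3,3],T[:3,:3]@np.array([u[0],u[1],1.])
def onz(s,px,z,T=None):
    c,d=ray(s,px,T); return c+d*(z-c[2])/d[2]
def proj(s,P,T=None):
    T=s["world_from_camera"] if T is None else T
    p=np.linalg.inv(T)@np.append(P,1); u=p[:2]/p[2]; u=u*(1+s["k1"]*(u@u)); return s["mtx"][[0,1],[0,1]]*u+s["mtx"][:2,2]
def toolT(o):
    T=np.eye(4);T[:3,:3]=R.from_euler("xyz",o["ee_rot"]).as_matrix();T[:3,3]=o["tool_pos"];return T
def plate(s,px,z=.016,T=None):
    W=np.array([onz(s,p,z,T) for p in px])[:,:2]
    # order: (115,105),(115,-105),(-70,-105),(-70,105)
    M=np.array([[115,105],[115,-105],[-70,-105],[-70,105]])/1000
    mc,wc=M.mean(0),W.mean(0); H=(M-mc).T@(W-wc)
    th=np.arctan2(H[0,1]-H[1,0],H[0,0]+H[1,1]); Rm=np.array([[np.cos(th),-np.sin(th)],[np.sin(th),np.cos(th)]])
    t=wc-Rm@mc; print("res mm",np.round(1000*((M@Rm.T+t)-W),1).tolist()); return t,th
def c2w(t,th,p):
    p=np.asarray(p,float); Rm=np.array([[np.cos(th),-np.sin(th)],[np.sin(th),np.cos(th)]]); return np.append(Rm@p[:2]+t,p[2])
E
python3 - <<'E'
from h import *
s=pickle.load(open("top0.pkl","rb"))[1]
px=np.array([(235,163),(552,137),(577,417),(257,446)])/6+[240,150]-.4
t,th=plate(s,px);print(t,th)
s2=pickle.load(open("scene0.pkl","rb"))[1]
px=np.array([(315,483),(123,250),(340,117),(540,325)])/5+[260,160]-.4
t2,th2=plate(s2,px);print(t2,th2)
print("wheel crest",c2w(t,th,[-.045,0,.086]))
for n,q in (("block top",(289,404)),): print(n,onz(s,np.array(q)/6+[240,150],.026))
o=pickle.load(open("wrist0.pkl","rb"))[0]; print(R.from_euler("xyz",o["ee_rot"]).as_matrix().round(3))
# jaw pointer and gauge rough, top
for n,q in (("jp",(418,190)),("gp",(357,150))): 
    w=onz(s,np.array(q)/6+[240,150],.062); print(n,w, np.array([[np.cos(th),np.sin(th)],[-np.sin(th),np.cos(th)]])@(w[:2]-t))
E
```

```text
res mm [[1.0, 2.8], [1.7, -2.4], [-1.6, -3.3], [-1.1, 2.9]]
[0.56436748 0.05087371] 0.05950431163158821
res mm [[0.3, -1.1], [4.3, -1.3], [-1.8, -0.1], [-2.7, 2.5]]
[0.56769527 0.05568711] 0.0621819214807328
wheel crest [0.51944712 0.0481976  0.086     ]
block top [0.51307178 0.12576908 0.026     ]
[[ 0.453  0.892 -0.001]
 [ 0.892 -0.453 -0.001]
 [-0.002 -0.    -1.   ]]
jp [0.64156844 0.04076209 0.062     ] [ 0.07646299 -0.0146848 ]
gp [0.6679254 0.0782491 0.062    ] [0.10500263 0.02116843]
```

```bash
cat >> h.py <<'E'
def plan(o,tgt,yaw):
    T=toolT(o); G=R.from_euler("xyz",[np.pi,0,yaw])
    d=T[:3,:3].T@(np.array(tgt)-T[:3,3]); rv=(R.from_matrix(T[:3,:3]).inv()*G).as_rotvec()
    print("shift frac",(d/.25).round(4),"turn frac",(rv/np.pi).round(4))
E
python3 - <<'E'
from h import *
from bench import get_obs
o=get_obs()
# three legs
p0=np.array(o["tool_pos"]); p1=np.array([.521,.05,.205])
plan(o,p0+(p1-p0)*.37,1.101-2.611*.37); plan(o,p1,.06-np.pi/2)
E
```

```text
shift frac [-3.983e-01  6.541e-01 -1.000e-04] turn frac [2.000e-04 5.000e-04 3.075e-01]
shift frac [-1.0766e+00  1.7679e+00 -2.0000e-04] turn frac [7.000e-04 3.000e-04 8.314e-01]
```

servo_tool(targets="0 -0.02 0.04 0 0 0 0.02; 0 -0.06 0.1 0 0 0 0.05; 0 -0.1 0.16 0 0 0 0.08; 0 -0.14 0.22 0 0 0 0.11; 0 -0.17 0.28 0 0 0 0.14; 0 -0.21 0.34 0 0 0 0.17; 0 -0.24 0.4 0 0 0 0.2; 0 -0.28 0.46 0 0 0 0.23; 0 -0.32 0.52 0 0 0 0.26; 0 -0.35 0.58 0 0 0 0.29; 0 -0.38 0.62 0 0 0 0.3; 0 -0.4 0.65 0 0 0 0.308")

```text
time: 1.15
tool_pos: [0.349, 0.3266, 0.2051]
ee_rot: [3.141, 0.001, 0.131]
wrist_force: [0.5, -0.1, 1.6]
width: 0.0175
```

Run:
```python
from h import *
from bench import get_obs
o=get_obs(); print(o["joint_positions"],o["tool_pos"],o["ee_rot"],o["wrist_force"])
p0=np.array(o["tool_pos"]); p1=np.array([.521,.05,.205]);y0=o["ee_rot"][2]
plan(o,p0+(p1-p0)*.5,y0+(.06-np.pi/2-y0)*.5)
```

```text
[ 6.33668565e-01 -7.37205277e-02  1.53330253e+00 -2.02885898e-04
  1.68270015e+00  5.02794918e-01] [0.34897102 0.32655371 0.20513807] [3.14108372e+00 5.07003205e-04 1.30850932e-01] [ 0.46764472 -0.05716504  1.61008179]
shift frac [2.689e-01 5.933e-01 4.000e-04] turn frac [2.000e-04 1.000e-04 2.613e-01]
```

servo_tool(targets="0 0.02 0.05 0 0 0 0.02; 0 0.05 0.1 0 0 0 0.045; 0 0.07 0.15 0 0 0 0.07; 0 0.1 0.21 0 0 0 0.095; 0 0.12 0.26 0 0 0 0.12; 0 0.15 0.32 0 0 0 0.145; 0 0.17 0.37 0 0 0 0.17; 0 0.19 0.43 0 0 0 0.19; 0 0.22 0.48 0 0 0 0.21; 0 0.24 0.53 0 0 0 0.23; 0 0.26 0.57 0 0 0 0.25; 0 0.27 0.59 0 0 0 0.261")

```text
time: 2.15
tool_pos: [0.4356, 0.1896, 0.2052]
ee_rot: [3.141, 0.0, -0.69]
wrist_force: [-0.8, -0.0, -0.8]
width: 0.0009
```

Run:
```python
from h import *
from bench import get_obs
o=get_obs(); print(o["joint_positions"],o["tool_pos"],o["ee_rot"],o["wrist_force"])
plan(o,[.521,.05,.205],.06-np.pi/2)
```

```text
[ 2.91204392e-01 -8.05495221e-02  1.53956764e+00 -1.81395058e-04
  1.68295147e+00  9.81235887e-01] [0.43556449 0.1895712  0.20518814] [ 3.14117913e+00  5.97374473e-05 -6.90051775e-01] [-0.78740738 -0.01205567 -0.81356689]
shift frac [0.6189 0.213  0.0008] turn frac [ 1.000e-04 -0.000e+00  2.613e-01]
```

servo_tool(targets="0 0.05 0.02 0 0 0 0.02; 0 0.1 0.04 0 0 0 0.045; 0 0.15 0.06 0 0 0 0.07; 0 0.21 0.08 0 0 0 0.095; 0 0.27 0.1 0 0 0 0.12; 0 0.33 0.12 0 0 0 0.145; 0 0.39 0.14 0 0 0 0.17; 0 0.45 0.16 0 0 0 0.19; 0 0.51 0.18 0 0 0 0.21; 0 0.56 0.2 0 0 0 0.23; 0 0.6 0.21 0 0 0 0.25; 0 0.62 0.213 0 0 0 0.261")

```text
time: 3.15
tool_pos: [0.5217, 0.0503, 0.2051]
ee_rot: [3.141, 0.0, -1.51]
wrist_force: [0.4, 0.9, -0.6]
width: 0.0007
```

```bash
cat > snap.py <<'E'
import sys
from h import *
from bench import get_obs,vision
o=get_obs(); s=vision.snapshot("wrist"); n=sys.argv[1]
cv2.imwrite(f"pics/{n}.png",s["image"][:,:,::-1]); pickle.dump((o,s),open(n+".pkl","wb"))
print(o["time"],o["joint_positions"].round(3),o["tool_pos"],o["ee_rot"],o["wrist_force"],o["width"])
E
python3 snap.py w1
```

```text
3.15 [-0.012  0.03   1.432  0.     1.68   1.498] [0.52168553 0.05030356 0.20510256] [ 3.14109672e+00  7.24586597e-05 -1.50975072e+00] [ 0.43483112  0.88431694 -0.64142114] 0.000652796115553301
```

View pics/w1.png

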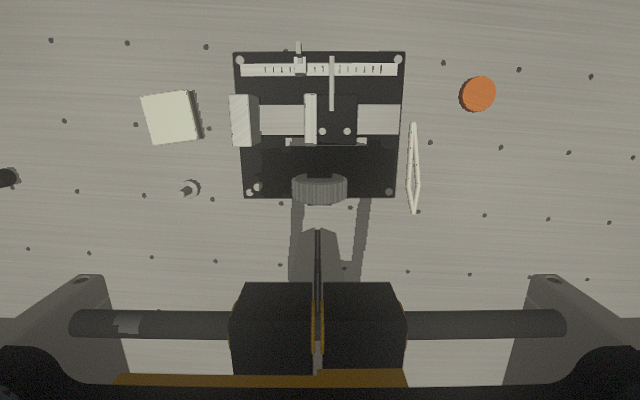

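Run:
```python
from h import *
o,s=pickle.load(open("w1.pkl","rb"))
im=s["image"][:,:,::-1]
cv2.imwrite("pics/w1c.png",cv2.resize(im[30:215,225:425],None,fx=4,fy=3.2*1.25,interpolation=cv2.INTER_CUBIC))
print(proj(s,[0.5217,.0503,.2051],toolT(o)@s["T_tool_cam"]))
```

```text
[318.30708276 239.90075966]
```

View pics/w1c.png

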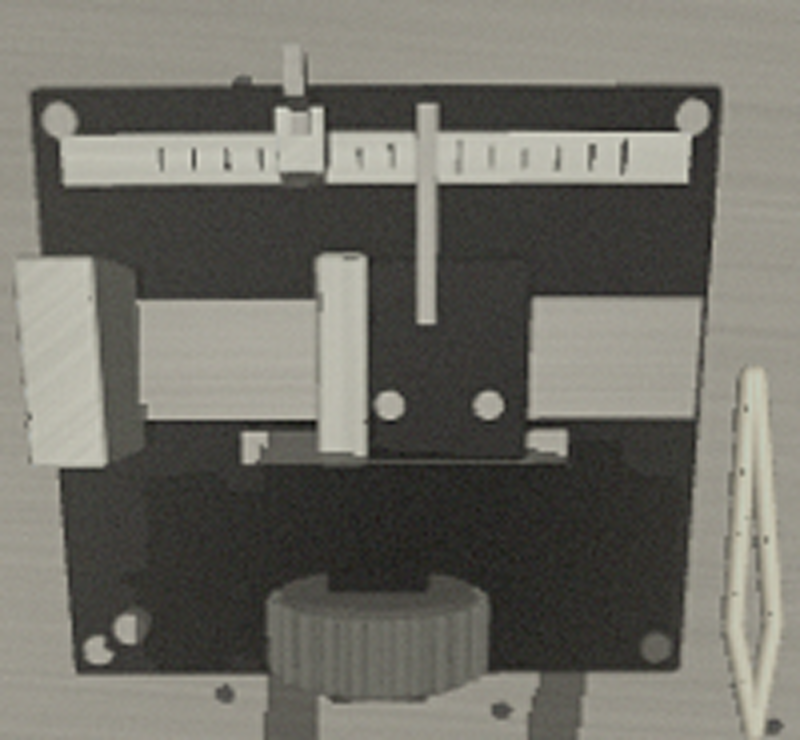

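Run:
```python
from h import *
o,s=pickle.load(open("w1.pkl","rb")); T=toolT(o)@s["T_tool_cam"]
f=lambda p:np.array(p)/4+[225,30]-.4
t,th=plate(s,[f(p) for p in [(33,90),(720,88),(680,670),(78,672)]],.016,T); print(t,th)
Rm=np.array([[np.cos(th),np.sin(th)],[-np.sin(th),np.cos(th)]])
for n,p,z in (("jaw",(427,104),.062),("gauge",(292,47),.062),("jawface",(318,300),.074),("fixface",(95,300),.072),("wheel L",(267,600),.052),("wheel R",(489,600),.052),("whl bottom edge",(378,697),.08)):
    print(n,(1000*(Rm@(onz(s,f(p),z,T)[:2]-t))).round(1))
print(c2w(t,th,[-.045,0,.086]))
```

```text
res mm [[0.9, 1.6], [1.5, -1.7], [-1.0, -1.0], [-1.4, 1.2]]
[0.56575303 0.05139037] 0.06521177482017515
jaw [100.5 -12.9]
gauge [114.4  22.3]
jawface [50.9 16.1]
fixface [51.4 75.7]
wheel L [-35.4  34.2]
wheel R [-35.7 -33.6]
whl bottom edge [-57.6   0.5]
[0.52084868 0.04845792 0.086     ]
```

servo_tool(targets="0 0.01 0 0.04 0 0 0; 0 0.02 0 0.09 0 0 0; 0 0.03 0 0.15 0 0 0; 0 0.04 0.004 0.21 0 0 0; 0 0.047 0.004 0.27 0 0 0; 0 0.047 0.004 0.33 0 0 0; 0 0.047 0.004 0.38 0 0 0; 0 0.047 0.004 0.42 0 0 0; 0 0.047 0.004 0.44 0 0 0; 0 0.047 0.004 0.452 0 0 0; 0 0.047 0.004 0.452 0 0 0")

```text
time: 4.12
tool_pos: [0.5208, 0.0394, 0.092]
ee_rot: [3.141, 0.0, -1.506]
wrist_force: [0.7, 0.1, -0.1]
width: 0.0006
```

```bash
python3 snap.py w2
```

```text
4.1167 [-0.033  0.077  1.609  0.     1.456  1.473] [0.5207846  0.03936979 0.0919562 ] [ 3.14090539e+00  1.69036939e-04 -1.50622074e+00] [ 0.72003165  0.11621193 -0.11913199] 0.0006128344390610427
```

View pics/w2.png

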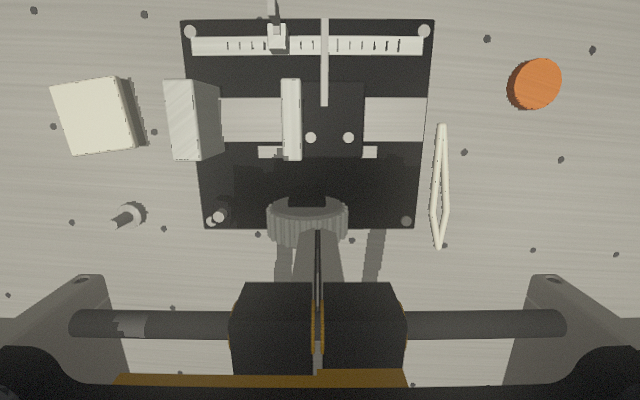

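servo_tool(targets="0 0 0 0.008 0 0 0; 0 0 0 0.016 0 0 0; 0 0 0 0.02 0 0 0; 0 0 0 0.024 0 0 0; 0 0 0 0.024 0 0 0; 0 0 0 0.024 0 0 0")

```text
time: 4.67
tool_pos: [0.5211, 0.0392, 0.0865]
ee_rot: [-3.141, 0.0, -1.507]
wrist_force: [-0.1, -0.3, -0.4]
width: 0.0002
```

servo_tool(targets="0 0 0 0.004 0 0 0; 0 0 0 0.006 0 0 0; 0 0 0 0.008 0 0 0; 0 0 0 0.008 0 0 0; 0 0 0 0.008 0 0 0")

```text
time: 5.08
tool_pos: [0.5211, 0.0393, 0.0846]
ee_rot: [-3.141, 0.0, -1.507]
wrist_force: [-0.5, 0.6, 1.2]
width: 0.0002
```

servo_tool(targets="0 0 0 0.002 0 0 0; 0 0 0 0.004 0 0 0; 0 0 0 0.004 0 0 0; 0 0 0 0.004 0 0 0")

```text
time: 5.42
tool_pos: [0.5212, 0.0392, 0.0844]
ee_rot: [-3.141, -0.0, -1.506]
wrist_force: [-1.7, -0.5, 4.3]
width: 0.0005
```

servo_tool(targets="0 0 0 0.004 0 0 0; 0 -0.01 0 0.005 0 0 0; 0 -0.02 0 0.005 0 0 0; 0 -0.03 0 0.005 0 0 0; 0 -0.04 0 0.005 0 0 0; 0 -0.05 0 0.005 0 0 0; 0 -0.06 0 0.005 0 0 0; 0 -0.06 0 0.005 0 0 0")

```text
time: 6.08
tool_pos: [0.5204, 0.054, 0.0856]
ee_rot: [-3.14, -0.001, -1.506]
wrist_force: [-6.1, -1.5, 14.0]
width: 0.0007
```

```bash
cat > meas.py <<'E'
import sys
from h import *
n=sys.argv[1]; o,s=pickle.load(open(n+".pkl","rb")); im=s["image"][:,:,::-1]
cv2.imwrite(f"pics/{n}c.png",cv2.resize(im[0:120,160:440],None,fx=2.85,fy=2.85,interpolation=cv2.INTER_CUBIC))
E
python3 snap.py w3; python3 meas.py w3
```

```text
6.0833 [-4.000e-03  8.200e-02  1.617e+00 -1.000e-03  1.440e+00  1.502e+00] [0.52040663 0.05399852 0.08557103] [-3.13965175e+00 -9.19136468e-04 -1.50646727e+00] [-6.08855536 -1.47717847 14.04347433] 0.00067061714647953
```

View pics/w3.png

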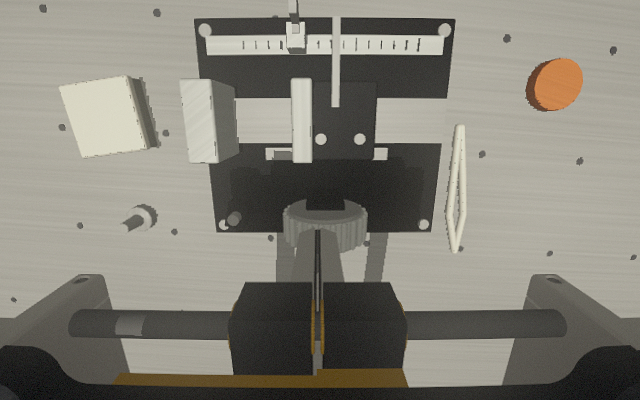

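servo_tool(targets="0 -0.01 0 0 0 0 0; 0 -0.02 0 0 0 0 0; 0 -0.03 0 0 0 0 0; 0 -0.04 0 0.001 0 0 0; 0 -0.05 0 0.002 0 0 0; 0 -0.055 0 0.002 0 0 0")

```text
time: 6.63
tool_pos: [0.5192, 0.0683, 0.0814]
ee_rot: [-3.141, 0.0, -1.506]
wrist_force: [-0.5, 1.5, -0.2]
width: 0.0004
```

servo_tool(targets="0 -0.01 0 0 0 0 0; 0 -0.02 0 -0.01 0 0 0; 0 -0.02 0 -0.04 0 0 0; 0 0 0 -0.06 0 0 0; 0 0.04 0 -0.06 0 0 0; 0 0.07 0 -0.06 0 0 0; 0 0.09 0 -0.06 0 0 0; 0 0.11 0 -0.05 0 0 0; 0 0.125 0 -0.04 0 0 0; 0 0.125 0 -0.035 0 0 0; 0 0.125 0 -0.035 0 0 0")

```text
time: 7.55
tool_pos: [0.5206, 0.0365, 0.0896]
ee_rot: [3.14, 0.0, -1.507]
wrist_force: [-1.2, -0.2, -0.2]
width: 0.0002
```

```bash
python3 snap.py w4; python3 meas.py w4
```

```text
7.55 [-0.039  0.079  1.612  0.     1.452  1.468] [0.52064628 0.03652538 0.08960163] [ 3.14005419e+00  4.88772660e-04 -1.50720254e+00] [-1.23451567 -0.2092967  -0.19987002] 0.00022859496639447347
```

View pics/w4c.png

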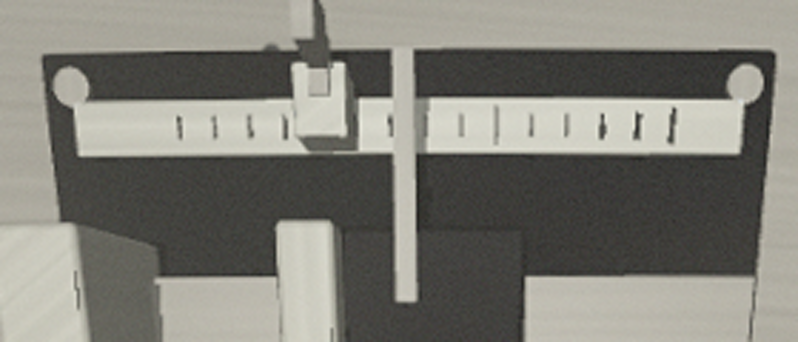

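```bash
cat >> h.py <<'E'
t0=np.array([0.56575303,0.05139037]); th0=0.0652
def cl(n,p,z=.062):
    o,s=pickle.load(open(n+".pkl","rb")); T=toolT(o)@s["T_tool_cam"]
    Rm=np.array([[np.cos(th0),np.sin(th0)],[-np.sin(th0),np.cos(th0)]])
    return (1000*(Rm@(onz(s,p,z,T)[:2]-t0))).round(1)
def cc(n,p,z=.062): return cl(n,np.array(p)/2.85+[160,0]-.35,z)
E
python3 -c "
from h import *
print(cc('w4',(402,48)),cc('w4',(305,1)),cc('w4',(282,300),.074))
print(cl('w3',(335.5,17)),cl('w2',(324,19)))"
```

```text
[100.6  -0.6] [110.3  21.3] [44.9 27.7]
[100.2  -5.6] [100.1 -12.9]
```

servo_tool(targets="0 -0.01 0 0.01 0 0 0; 0 -0.012 0 0.018 0 0 0; 0 -0.012 0 0.024 0 0 0; 0 -0.012 0 0.027 0 0 0; 0 -0.02 0 0.028 0 0 0; 0 -0.03 0 0.028 0 0 0; 0 -0.04 0 0.028 0 0 0; 0 -0.05 0 0.028 0 0 0; 0 -0.06 0 0.028 0 0 0; 0 -0.07 0 0.028 0 0 0; 0 -0.08 0 0.028 0 0 0; 0 -0.08 0 0.028 0 0 0")

```text
time: 8.6
tool_pos: [0.5205, 0.0572, 0.084]
ee_rot: [-3.14, 0.0, -1.506]
wrist_force: [1.1, -0.7, 3.7]
width: 0.0002
```

```bash
python3 snap.py w5; python3 meas.py w5
```

```text
8.6 [1.000e-03 8.400e-02 1.618e+00 0.000e+00 1.437e+00 1.507e+00] [0.52053669 0.05720764 0.08397559] [-3.13974425e+00  3.64266253e-04 -1.50613657e+00] [ 1.05460641 -0.6856775   3.65595818] 0.00019163095284886495
```

View pics/w5c.png

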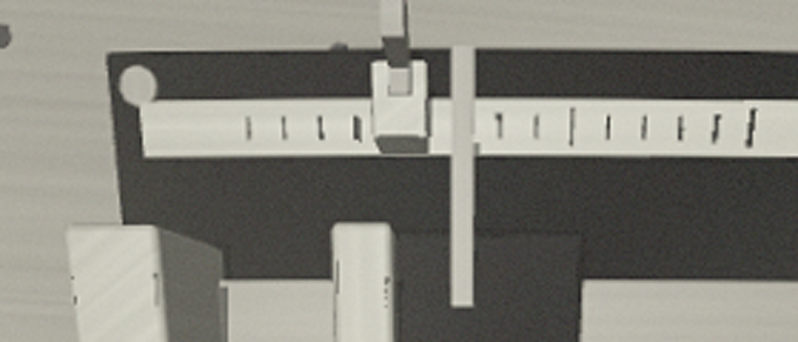

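```bash
python3 -c "
from h import *
print(cc('w5',(463,46)),cc('w5',(394,1)))"
```

```text
[100.7   6.3] [109.7  21.6]
```

servo_tool(targets="0 -0.008 0 0.003 0 0 0; 0 -0.016 0 0.006 0 0 0; 0 -0.024 0 0.008 0 0 0; 0 -0.03 0 0.01 0 0 0; 0 -0.04 0 0.01 0 0 0; 0 -0.05 0 0 0 0 0; 0 -0.05 0 -0.03 0 0 0; 0 -0.03 0 -0.05 0 0 0; 0 0 0 -0.05 0 0 0; 0 0.03 0 -0.05 0 0 0; 0 0.06 0 -0.04 0 0 0; 0 0.08 0 -0.03 0 0 0")

```text
time: 9.65
tool_pos: [0.5212, 0.0354, 0.0907]
ee_rot: [3.141, -0.0, -1.508]
wrist_force: [0.6, 0.4, 0.0]
width: 0.0009
```

```bash
python3 snap.py w6; python3 meas.py w6
```

```text
9.65 [-0.041  0.078  1.611 -0.     1.453  1.467] [0.52115824 0.03539992 0.09066169] [ 3.14144735e+00 -2.25252752e-04 -1.50763236e+00] [0.56695766 0.37965032 0.04352527] 0.0009190896406846391
```

View pics/w6c.png

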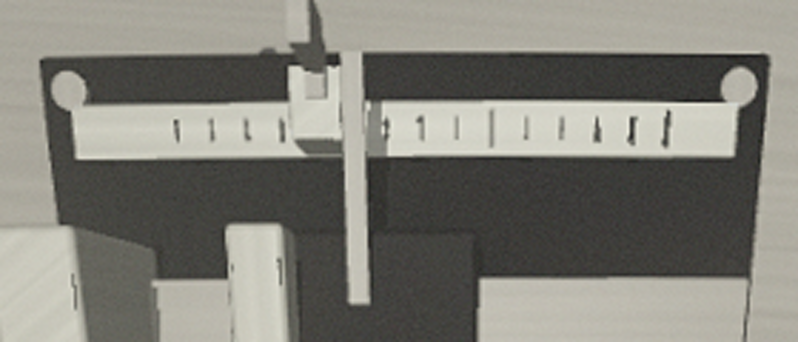

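```bash
python3 -c "
from h import *
print(cc('w6',(353,52)),cc('w6',(299,1)))"
```

```text
[100.7   9.6] [111.2  21.6]
```

servo_tool(targets="0 -0.01 0 0.012 0 0 0; 0 -0.012 0 0.022 0 0 0; 0 -0.012 0 0.028 0 0 0; 0 -0.012 0 0.032 0 0 0; 0 -0.02 0 0.034 0 0 0; 0 -0.03 0 0.034 0 0 0; 0 -0.04 0 0.034 0 0 0; 0 -0.05 0 0.034 0 0 0; 0 -0.06 0 0.034 0 0 0; 0 -0.07 0 0.034 0 0 0; 0 -0.08 0 0.034 0 0 0; 0 -0.08 0 0.034 0 0 0")

```text
time: 10.7
tool_pos: [0.5199, 0.0577, 0.084]
ee_rot: [-3.141, 0.001, -1.505]
wrist_force: [-3.6, -0.5, 6.8]
width: 0.0004
```

```bash
python3 snap.py w7; python3 meas.py w7
```

```text
10.7 [2.000e-03 8.300e-02 1.619e+00 1.000e-03 1.438e+00 1.507e+00] [0.51985593 0.05768206 0.08401692] [-3.14078117e+00  6.73986234e-04 -1.50543372e+00] [-3.56680513 -0.52843014  6.83177391] 0.0004082563155808059
```

View pics/w7c.png

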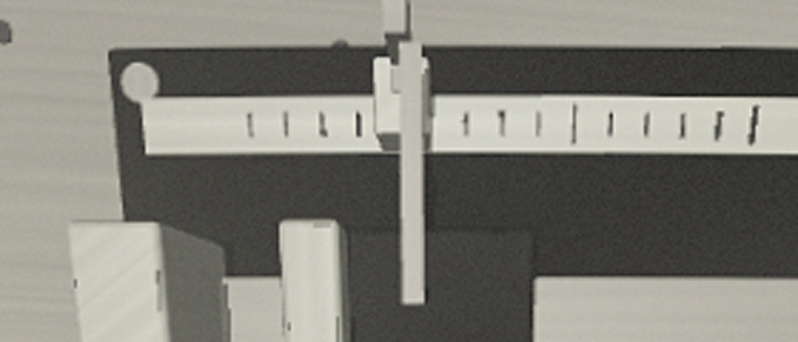

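```bash
python3 -c "
from h import *
print(cc('w7',(411,42)),cc('w7',(396,1)))"
```

```text
[100.8  18.5] [108.9  21.8]
```

servo_tool(targets="0 0 0 -0.02 0 0 0; 0 0 0 -0.04 0 0 0; 0 0.02 0 -0.05 0 0 0; 0 0.05 0 -0.05 0 0 0; 0 0.062 0 -0.045 0 0 0; 0 0.062 0 -0.045 0 0 0")

```text
time: 11.25
tool_pos: [0.5207, 0.0402, 0.0931]
ee_rot: [3.141, -0.0, -1.508]
wrist_force: [0.5, -0.3, -0.3]
width: 0.0006
```

```bash
python3 snap.py w8; python3 meas.py w8
```

```text
11.25 [-0.031  0.076  1.608 -0.     1.458  1.477] [0.52066951 0.04022433 0.09313155] [ 3.14066434e+00 -1.55481246e-04 -1.50790596e+00] [ 0.4663135  -0.2605259  -0.27226108] 0.0005751915533469971
```

View pics/w8c.png

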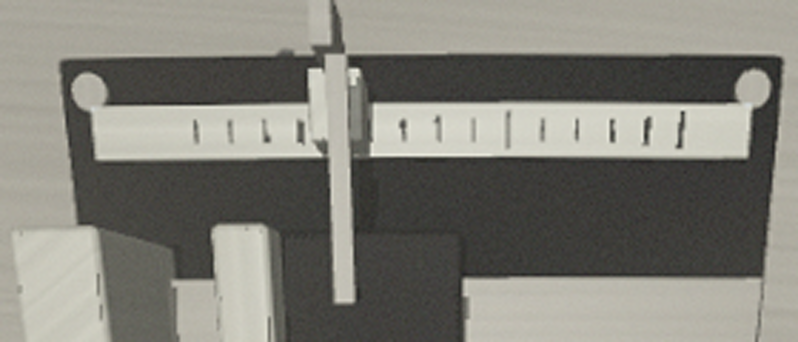

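```bash
python3 -c "
from h import *
print(cc('w8',(335,54)),cc('w8',(320,1)))
o,s=pickle.load(open('w8.pkl','rb'))
"
```

```text
[100.8  18.9] [111.8  22. ]
```

servo_tool(targets="0 0 0 0.012 0 0 0; 0 0 0 0.024 0 0 0; 0 0 0 0.034 0 0 0; 0 0 0 0.039 0 0 0; 0 0 0 0.041 0 0 0; 0 -0.007 0 0.041 0 0 0; 0 -0.014 0 0.041 0 0 0; 0 -0.021 0 0.041 0 0 0; 0 -0.027 0 0.041 0 0 0; 0 -0.027 0 0.041 0 0 0")

```text
time: 12.13
tool_pos: [0.5206, 0.0474, 0.0859]
ee_rot: [-3.141, -0.002, -1.506]
wrist_force: [-4.8, -2.4, 10.4]
width: 0.0007
```

```bash
python3 snap.py w9; python3 meas.py w9
```

```text
12.1333 [-0.017  0.081  1.617 -0.002  1.442  1.49 ] [0.52055188 0.04738481 0.08594475] [-3.14063689e+00 -1.88609024e-03 -1.50630188e+00] [-4.80657902 -2.38770175 10.39829605] 0.0006889329122648558
```

View pics/w9c.png

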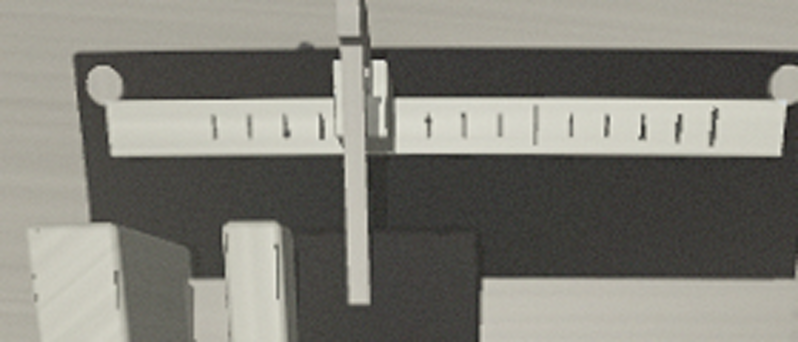

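Looks aligned; lift straight up and look from higher.

servo_tool(targets="0 0 0 -0.01 0 0 0; 0 0 0 -0.03 0 0 0; 0 0 0 -0.06 0 0 0; 0 0 0 -0.1 0 0 0; 0 0 0 -0.15 0 0 0; 0 0 0 -0.2 0 0 0; 0 0 0 -0.25 0 0 0; 0 0 0 -0.29 0 0 0; 0 0 0 -0.31 0 0 0; 0 0 0 -0.32 0 0 0; 0 0 0 -0.32 0 0 0; 0 0 0 -0.32 0 0 0")

```text
time: 13.18
tool_pos: [0.5202, 0.048, 0.1631]
ee_rot: [3.141, 0.0, -1.507]
wrist_force: [0.1, 0.2, -1.3]
width: 0.0004
```

```bash
python3 snap.py w10
python3 - <<'E'
from h import *
o,s=pickle.load(open("w10.pkl","rb")); im=s["image"][:,:,::-1]
cv2.imwrite("pics/w10c.png",cv2.resize(im[20:100,270:370],None,fx=7,fy=7,interpolation=cv2.INTER_CUBIC))
E
```

```text
13.1833 [-0.017  0.039  1.506  0.     1.598  1.49 ] [0.52018429 0.04796717 0.16307614] [ 3.14079000e+00  1.27215271e-04 -1.50657675e+00] [ 0.07408467  0.20865731 -1.32519194] 0.00036323616626502607
```

View pics/w10c.png

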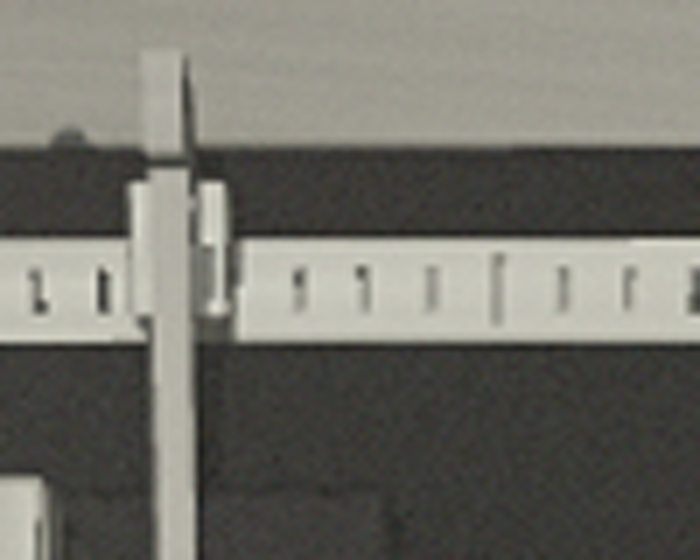

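View pics/w10.png

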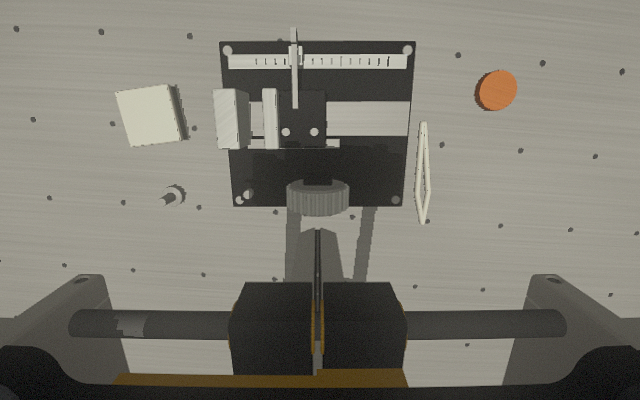

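Run:
```python
from h import *
f=lambda p:np.array(p)/7+[270,20]-.43
for z in (.062,): print(cl('w10',f((168.5,170))),cl('w10',f((163,55))),cl('w10',f((166,150))),cl('w10',f((176,560))))
o,s=pickle.load(open("w10.pkl","rb")); g=s["image"].mean(2)
for r in (28,30,32,34,36,38,42,44,46,48): print(r,g[r,286:304].astype(int))
```

```text
[100.9  21.6] [114.3  22. ] [103.2  21.8] [52.7 21.7]
28 [149 146 146 145 165 172 171 171 171 169 122 147 149 149 149 149 149 148]
30 [150 153 155 152 164 170 169 167 170 170 101 155 154 155 149 150 151 152]
32 [149 151 149 147 158 168 167 166 169 168  66 128 153 149 150 148 151 149]
34 [152 149 154 152 161 172 174 172 173 174  65 113 157 153 152 148 152 150]
36 [151 152 150 150 163 171 170 170 170 172  78 100 158 153 151 153 151 152]
38 [145 146 146 149 157 171 167 169 167 169  89  92 153 152 148 149 149 152]
42 [55 53 55 50 53 95 97 92 95 90 82 72 48 48 47 45 59 55]
44 [ 59  57  61  55  65 133 159 159 157 158 151  68  52  44  45  49  57  58]
46 [ 63  60 120 189 183 174 173 173 170 172 167  71 132 191 190 183  75  54]
48 [ 56  59 117 199 193 180 170 172 169 170 168 137 136 197 193 191 102  50]
```

servo_tool(targets="0 0 0 -0.03 0 0 0; 0 0 0 -0.06 0 0 0; 0 0 0 -0.09 0 0 0; 0 0 0 -0.12 0 0 0; 0 0 0 -0.14 0 0 0; 0 0 0 -0.15 0 0 0; 0 0 0 -0.15 0 0 0; 0 0 0 -0.15 0 0 0")

```text
time: 13.9
tool_pos: [0.5205, 0.048, 0.2011]
ee_rot: [-3.141, 0.0, -1.507]
wrist_force: [-0.2, 0.2, -0.1]
width: 0.0004
```

```bash
python3 snap.py w11
python3 - <<'E'
from h import *
from bench import vision
o,s=pickle.load(open("w11.pkl","rb")); im=s["image"][:,:,::-1]
a=cv2.resize(im[30:100,270:370],None,fx=7,fy=7,interpolation=cv2.INTER_CUBIC)
cv2.imwrite("pics/w11c.png",a)
s=vision.snapshot("scene"); cv2.imwrite("pics/scene1c.png",cv2.resize(s["image"][160:280,260:400,::-1],None,fx=5,fy=5,interpolation=cv2.INTER_CUBIC))
E
```

```text
13.9 [-0.017  0.027  1.443  0.     1.672  1.49 ] [0.52049343 0.04798642 0.20105065] [-3.14141255e+00  5.83417541e-05 -1.50650950e+00] [-0.15944144  0.1528148  -0.12214558] 0.00035408975780673965
```

View pics/w11c.png

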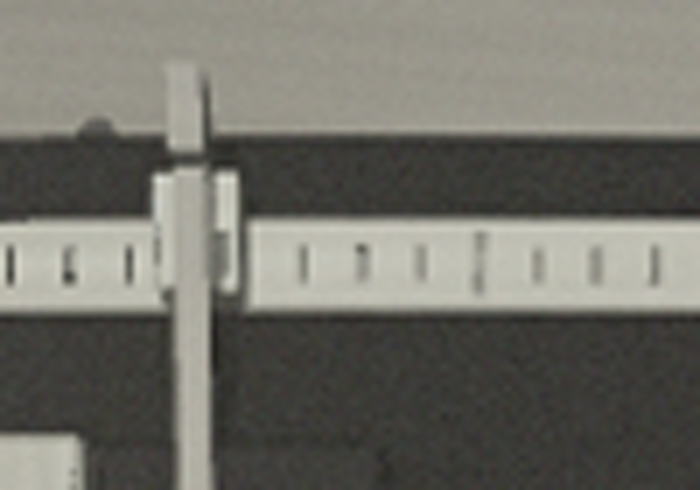

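View pics/scene1c.png

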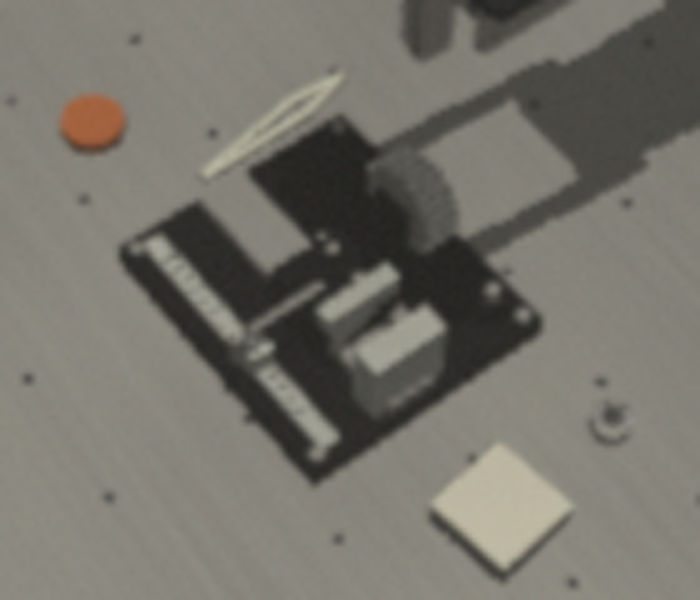

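The jaw blade, at x≈192 in the crop, stands in line with the gauge blade at x≈184 over the lean of the view. The loose things near the clamp are where they were, so I'm handing it in.

```bash
python3 -c "
from bench import robot
print(robot.close_job())"
```

```text
the job is handed in; nothing more can be done
None
```

The jaw is set and the job is handed in, at about 14 s on the clock. I rolled the wheel's crest towards the fixed jaw with the shut fingertips, in four short strokes, lifting clear between them. The jaw pointer moved from about −12.9 to +21.6 mm along the slide.

- **Alignment:** the last measurement put the jaw blade at 21.6–21.7 mm and the gauge blade at 21.8–22.0 mm, so they agree to about 0.4 mm against the 2.5 mm limit. That was taken from the wrist camera at TCP height 0.163 m. I checked a second view from 0.20 m by eye only, and it also looked in line.
- **Force:** the highest wrist force I read was about 15 N, at the end of a move, so peaks inside a stroke were not seen.
- **Clearance:** the arm finished about 115 mm above the wheel, with the wrist force near zero.
- **Loose things:** in the scene view, the tweezers, probe block, sample box, thumbscrew and puck were where they started. The jar and driver were outside that final view; the arm went past that side well above the table.
- **Upset and mismatch:** at the end of the first stroke the tip slipped off the crest earlier than I expected. The jaw kept its place and later strokes were shorter. The plate corners fitted with residuals up to about 2 mm in the wrist view and 2–4 mm in the other two; this has little effect on comparing the two pointers, which stand at the same height.

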